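# Refit the back-to-front rocker arm

### The job

One of the four rocker arms on the cylinder head was fitted back to front, and its collar is off: lift that rocker right off its stud, turn it end for end and lower it (do not drop it) back onto the same stud, so that it points the same way as its neighbours, with its cup over the pushrod and its long nose over the valve, fully down and level. Then take the loose pivot collar from the steel parts tray and slip it over that stud until it rests on the rocker. Leave the other rockers in place, and do not shift or knock over anything else on the bench.

Things in the scene. Friction and masses are not known exactly. Their poses are not given: they have to be found in the camera images.
- head: Fixed aluminium cylinder head on two wooden strips: 250 mm along its x, 176 along y, deck 100 mm above the bench (rim 102). Origin on the bench under its centre, z up. Four upright pivot studs along its x axis at x = -84, -28, 28, 84 mm, y = 0. By each, a pushrod at y = -30 mm (7 mm thick, round tip at z = 144) and a valve at y = +50 mm (8 mm stem, tip at z = 140, spring 28 mm wide to z = 130).
- stud1 (a point): Tip of the steel stud at x = -84 mm of the head, on its axis; axes as the head's. Stud 10 mm diameter, tapered tip at z = 178 mm, rising from a flat round seat (22 mm diameter, top at z = 140 mm). A rocker sits flat on the seat either way round; fitted right, its nose points to the head's +y (valve side), its cup to -y (pushrod side).
- stud2 (a point): tip of the stud at x = -28 mm
- stud3 (a point): tip of the stud at x = 28 mm
- stud4 (a point): tip of the stud at x = 84 mm
- rocker_hub (a point): Hub centre (on the axis of its hole, half-way up) of the loose steel rocker that is back to front, on any of the studs; it alone has no collar. z up, x towards its nose. Hub and tail: x = -40 to 15 mm, 24 mm wide (y), 16 mm high, flat parallel sides; 14 mm hole through at x = 0. Mass 0.11 to 0.22 kg. When home the hub centre is 148 mm above the bench.
- rocker_nose (a point): Middle of the same rocker's nose tip, 50 mm from the hub along its x, half-way up. Nose arm 14 mm wide, x = 15 to 56 mm, underside 6 mm above the hub's except at the tip (x = 44 to 56), which reaches down level with the hub and carries an 18 mm wide dark roller. At the other end, under the tail at x = -30 mm, an open cup 12 mm wide, 10 deep goes over the pushrod.
- good1_hub (a point): Hub centre of another rocker of the same shape, correctly fitted (x towards its nose), with its collar (26 mm diameter, 18 mm high) on top of the hub; leave it in place (within 10 mm)
- good2_hub (a point): the same, another correct rocker
- good3_hub (a point): the same, the third correct rocker
- collar_mid (a point): Centre (half-way up) of the loose steel pivot collar standing in the tray: plain round sleeve, 26 mm outside, 14 mm bore (through), 18 mm high, about 50 g, z along its axis. Either end up. On the stud it rests on the rocker's hub, centre then at z = 165 mm above the bench.
- tray: Fixed dark steel parts tray, 150 mm along its x, 130 mm along its y, walls 4 mm thick and 16 mm high, floor 4 mm thick; origin at the bench under its centre. The collar stands in its -y half; stands left or right of the head
- tappet: Bystander: solid steel tappet, 21 mm diameter, 45 mm high, upright in the +y half of the tray; origin at its foot
- carton: Bystander: cardboard carton 130 x 90 x 60 mm high, on the side of the head away from the tray; origin at its foot
- piston: Bystander: aluminium piston 86 mm diameter, 58 mm high, beyond the head; origin at its foot
- sprayer: Bystander: white spray bottle 66 mm diameter, 178 mm tall, beyond the head; origin at its foot
- wrench: Bystander: wrench lying flat near the robot; origin under its middle
- driver: Bystander: screwdriver lying at the far left; origin under its middle
- socket: Bystander: dark steel socket 26 mm diameter, 50 mm high, upright at the far right; origin at its foot
There are look-alikes about, which are no part of the job. What is shaped like the part that bears rocker_hub but green or red is not meant.

How it is judged:
By the outcome, as a careful person would: the job done as asked, in the order asked, and still so for the second after the job is handed in, with the robot touching nothing.
It also fails if it takes over 64 s, if anything falls off the work surface, if the arm or the gripper's body presses on something with over 40 N, if the wrist force passes 120 N, or if a joint passes its speed limit or range.

### The arm

A 7-joint arm with a two-finger parallel gripper is mounted at the origin on the work surface. World frame = base frame: x ahead of the robot, y to its left, z up, the work surface at z = 0. Lengths are in m, angles in rad, forces in N, time in s.
With the tool pointing down it reaches from about 0.425 to 0.875 m from the base axis. Payload 4.7 kg.
Tool frame: the origin (TCP) lies at the very end of the fingers, on their centre line; the grasp point (between the pads) lies behind it (ctrl.tcp_to_grasp is the y of the grasp point in the tool frame, in m); y points along the fingers, x is the direction in which the jaws open and shut, and the axes are right-handed (so a half turn about y gives the same grasp; the last joint's range is limited). The gripper opens to 87 mm and grips with 3 to 60 N. Pads are 19 mm wide; open, the fingers measure 117 mm over their backs; the gripper's body (75 mm by 190 mm) begins 51 mm behind the grasp point.
Start: joints at [-1.189, 0.321, -0.07, 1.45, 0.023, 1.371, -0.057], TCP at [0.234, 0.607, 0.223] pointing down, gripper open.
Joint ranges: [-2.86, 2.86], [-0.3, 2.09], [-1.38, 1.24], [0.06, 2.45], [-1.56, 4.7], [0.09, 2.05], [-2.69, 2.69]. Speed limits (rad/s): [2.57, 2.57, 3.14, 3.14, 3.14, 3.14, 3.14].

### API

Orientations are given as a rotation vector (axis times angle).
In Python, from bench import ctrl, get_image, workorder gives the robot as it stands.
- The arm moves only by the tool drive_tool, never from a script. Its argument "increments" is text: rows parted by semicolons, each of 5 numbers parted by spaces: the shift along the tool's x, y, z in mm, then the turn about the tool's y in degrees, then the closure in counts, from 0 (fully open) to 255 (shut). In form: tx ty tz yaw fingers; .... A call has 1 to 20 rows; each row shifts and turns the commanded pose from where the row before left it, along the tool's axes as they then stand; what a row does not reach is not made up. A row lasts 1/8 s, in which the tool goes at most 62.5 mm and 10.7 degrees, less where a joint would pass 70% of its speed; a pose out of reach is approached as far as the arm can. A call is refused whole if a number of a shift passes 62.5 or a number of a turn 10.7, either way. A call with a gripper value outside its range is refused whole. The fingers move at their own pace and stop on an object; "squeeze" is the grip in N (left out, the last holds). Time passes only in rows, so rows that do not move let the fingers close. It gives the time, the measured TCP pose, the force and the opening at its end, in the units of the state.
- ctrl.get_state(): the state, without advancing time (a new reading comes with each control period).
- get_image(name): name is "scene" or "top" or "wrist"; returns a dict with "img" (480x640x3 uint8, red, green, blue), "mtx" (3x3 intrinsics, pixels), "camera_from_world" (4x4, takes a point from world to camera coordinates). Camera axes: x right, y up, looking along -z (the intrinsics and any distortion apply to the point x, -y, -z); pixel columns grow to the right and rows downward; lengths in m; the calibration is good to about 2 mm. A picture is of the moment at which its call begins. There is no depth.
- workorder.close_job(): hands the job in, once; it reports no verdict.
The state is a dict: "time": time; "joint_positions": joint angles; "qd": joint speeds; "joint_torque": joint torques, N m; "position": TCP position; "tool_rot": TCP orientation; "ft_force": force on the tool from outside, world axes, zero at the start; "torque": the same for the moment, N m; "grip_width": opening from 0.0 (shut) to 1.0 (fully open).
Only numpy, scipy, OpenCV 4.12 (cv2) and the standard library are available. Lean on these libraries where they do the work, as an engineer would, in place of code of your own. Each camera call takes 0.05 s, during which the arm holds its last target.

## Working session

There is one attempt and no reset: what is moved stays moved. The work goes in short steps, Python scripts to look and compute and a tool call to move; the robot and the scene stay as the last step left them, time stands still between calls to the robot, and variables do not carry over. Pictures are saved under pics/ and viewed, and the job is handed in when it is done.

Besides the shell and the picture viewer there is one more tool, called after "Emit:" as name(argument=value, ...) on one line, values as JSON. drive_tool: Moves the arm, as the interface text tells. Its arguments: {"type":"object","properties":{"increments":{"type":"string"},"squeeze":{"type":"number"}},"required":["increments"]}

```bash
ls; mkdir -p pics; cat > h.py <<'E'
import numpy as np,cv2
from bench import ctrl,get_image,workorder
def grab(n,tag):
    d=get_image(n); cv2.imwrite(f'pics/{tag}.png',d['img'][...,::-1]); np.savez(f'{tag}.npz',img=d['img'],K=d['mtx'],T=d['camera_from_world']); return d
def load(tag):
    d=np.load(f'{tag}.npz'); return d['img'],d['K'],d['T']
def proj(tag,p):
    im,K,T=load(tag); p=np.atleast_2d(p); c=p@T[:3,:3].T+T[:3,3]; c=c*[1,-1,-1]; q=c@K.T; return q[:,:2]/q[:,2:]
def ray(tag,uv):
    im,K,T=load(tag); d=np.linalg.solve(K,[uv[0],uv[1],1])*[1,-1,-1]; R=T[:3,:3]; return -R.T@T[:3,3], R.T@d
def onz(tag,uv,z):
    o,d=ray(tag,uv); return o+d*(z-o[2])/d[2]
E
python3 - <<'E'
from h import *
for n in['scene','top','wrist']:
    d=grab(n,n+'0'); print(n,d['mtx'].tolist(),d.keys()); 
print(ctrl.get_state(),ctrl.tcp_to_grasp)
E
```

```text
pics
scene [[483.44581040789006, 0.0, 316.34011790591313], [0.0, 483.44581040789006, 245.1879590256059], [0.0, 0.0, 1.0]] dict_keys(['img', 'mtx', 'camera_from_world'])
top [[485.4757619927464, 0.0, 319.29726421942166], [0.0, 485.4757619927464, 239.90124240667583], [0.0, 0.0, 1.0]] dict_keys(['img', 'mtx', 'camera_from_world'])
wrist [[397.34563474761455, 0.0, 319.19069528525034], [0.0, 397.34563474761455, 240.1802049621014], [0.0, 0.0, 1.0]] dict_keys(['img', 'mtx', 'camera_from_world'])
{'time': 0.15, 'joint_positions': array([-1.18891045,  0.32162396, -0.07007689,  1.45138575,  0.02258273,
        1.3707691 , -0.05688311]), 'qd': array([-0.00074914, -0.00262823, -0.00056803, -0.00310088, -0.00108036,
        0.00054535,  0.00084143]), 'joint_torque': array([ 1.64580538e-04, -4.91797185e+01, -4.04403107e-01, -3.12878788e+01,
       -6.39315275e-02,  4.04880289e-02,  1.02965848e-04]), 'position': array([0.2336042 , 0.60613975, 0.22173589]), 'tool_rot': array([-1.3619022 , -0.9333703 ,  0.93520792]), 'ft_force': array([ 0.28408699, -0.27902934, -0.8770586 ]), 'torque': array([-0.0133137 ,  0.04704414, -0.00473786]), 'grip_width': 0.9970476800855632} -0.0187
```

View pics/scene0.png

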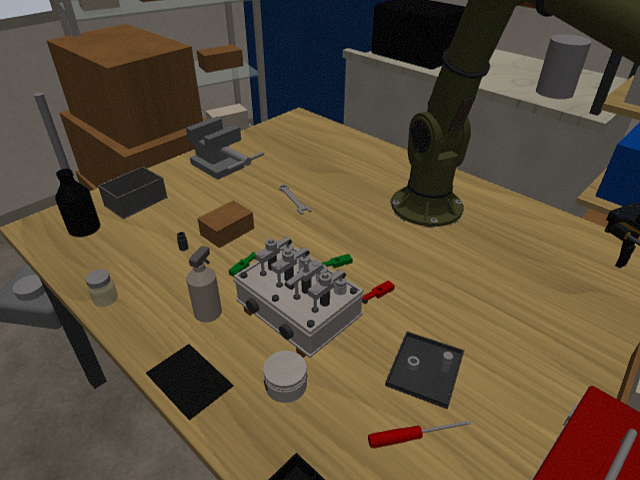

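View pics/top0.png

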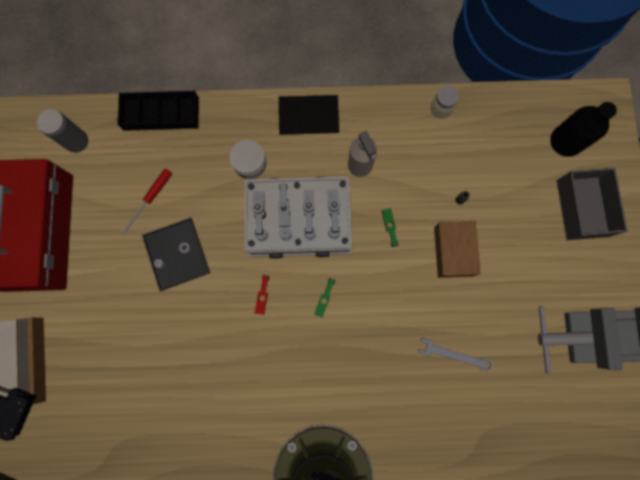

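View pics/wrist0.png

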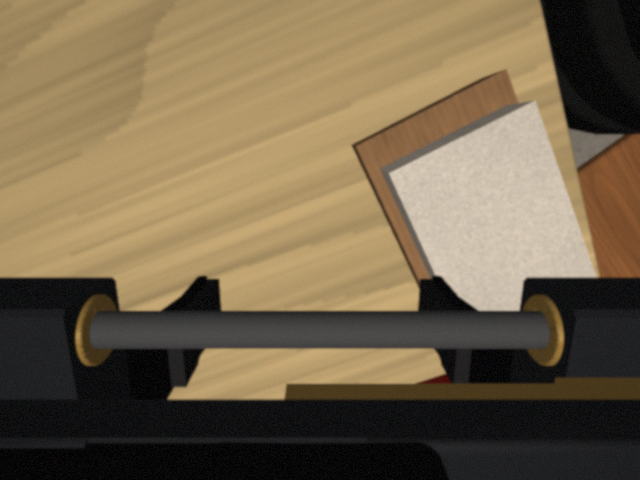

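```bash
python3 - <<'E'
from h import *
from scipy.spatial.transform import Rotation as R
for n in['scene0','top0','wrist0']:
    im,K,T=load(n); print(n,np.round(-T[:3,:3].T@T[:3,3],3)); print(np.round(T,3))
print(np.round(R.from_rotvec([-1.3619022 , -0.9333703 ,  0.93520792]).as_matrix(),3))
E
```

```text
scene0 [1.159 0.628 0.846]
[[-0.691  0.723  0.003  0.344]
 [-0.447 -0.43   0.785  0.124]
 [ 0.569  0.541  0.62  -1.523]
 [ 0.     0.     0.     1.   ]]
top0 [ 0.344 -0.009  1.207]
[[-0.03  -1.    -0.005  0.007]
 [ 0.984 -0.03   0.175 -0.55 ]
 [-0.175  0.     0.985 -1.128]
 [ 0.     0.     0.     1.   ]]
wrist0 [0.168 0.631 0.384]
[[ 0.359  0.933 -0.003 -0.648]
 [-0.902  0.347 -0.255  0.031]
 [-0.237  0.094  0.967 -0.391]
 [ 0.     0.     0.     1.   ]]
[[ 0.36  -0.    -0.933]
 [ 0.933 -0.001  0.36 ]
 [-0.001 -1.    -0.   ]]
```

```bash
python3 - <<'E'
from h import *
a=cv2.imread('pics/top0.png')[165:270,225:375]; cv2.imwrite('pics/topz.png',cv2.resize(a,None,fx=5.3,fy=5.3,interpolation=2))
a=cv2.imread('pics/scene0.png')[225:360,225:405]; cv2.imwrite('pics/scz.png',cv2.resize(a,None,fx=4.4,fy=4.4,interpolation=2))
E
```

```text
(no output)
```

View pics/topz.png

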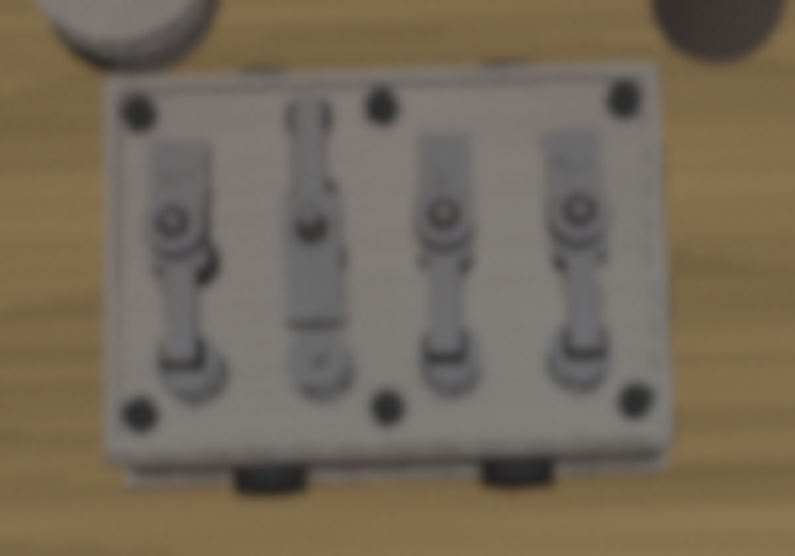

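View pics/scz.png

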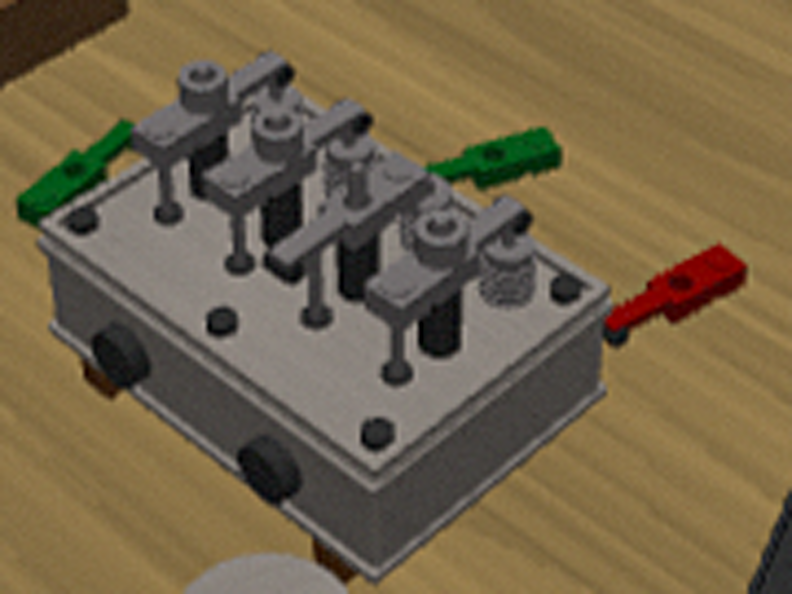

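```bash
python3 - <<'E'
from h import *
def z2(p,o=(225,165),f=5.3): return ((p[0]+.5)/f-.5+o[0],(p[1]+.5)/f-.5+o[1])
def z3(p): return z2(p,(225,225),4.4)
print('deck')
for p in[(107,78),(657,65),(107,462),(670,450)]: print(np.round(onz('top0',z2(p),.102),4))
print('collar tops')
c=[onz('top0',z2(p),h) for p,h in [((173,222),.176),((312,227),.178),((443,213),.176),((579,210),.176)]]
print(np.round(c,4))
print('rocker nose/tail')
for p,h in [((308,103),.156),((315,326),.156)]: print(np.round(onz('top0',z2(p),h),4))
def tri(u,v):
    o1,d1=ray('top0',u);o2,d2=ray('scene0',v)
    A=np.c_[d1,-d2]; s=np.linalg.lstsq(A,o2-o1,rcond=None)[0]; a=o1+s[0]*d1;b=o2+s[1]*d2
    return np.round((a+b)/2,4),np.linalg.norm(a-b)
for u,v in[((173,222),(443,227)),((312,227),(360,160)),((443,213),(279,124)),((579,210),(204,78))]: print(tri(z2(u),z3(v)))
# tray
im,K,T=load('top0')
a=im[205:300,130:225]; cv2.imwrite('pics/tray.png',cv2.resize(a[...,::-1],None,fx=6,fy=6,interpolation=2))
E
```

```text
deck
[0.691  0.1626 0.102 ]
[ 0.6893 -0.083   0.102 ]
[0.5175 0.1631 0.102 ]
[ 0.5154 -0.0816  0.102 ]
collar tops
[[ 0.6052  0.1241  0.176 ]
 [ 0.6008  0.0667  0.178 ]
 [ 0.6055  0.0127  0.176 ]
 [ 0.6051 -0.0434  0.176 ]]
rocker nose/tail
[0.6603 0.0691 0.156 ]
[0.5638 0.0677 0.156 ]
(array([0.6051, 0.1253, 0.1734]), np.float64(0.0022605634872157276))
(array([0.6006, 0.067 , 0.1777]), np.float64(0.0007276192326839072))
(array([0.6054, 0.0136, 0.1732]), np.float64(0.0023536313960679854))
(array([ 0.6052, -0.0426,  0.1719]), np.float64(0.002494952103074068))
```

View pics/tray.png

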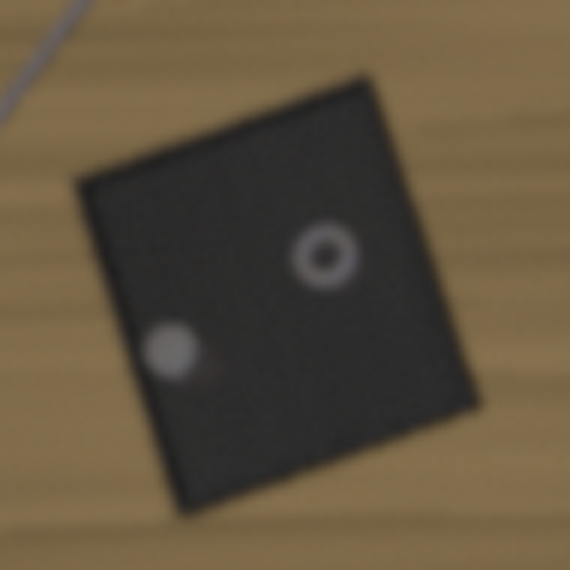

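Emit:
drive_tool(increments="-20 -20 -30 0 0; -30 -10 -45 0 0; -31 0 -45 0 0; -31 0 -45 0 0; -31 0 -45 0 0; -31 0 -45 0 130; -31 0 -45 0 130; -31 0 -45 0 130; -31 0 -45 0 130; -31 0 -45 0 130; -31 0 -45 0 130; -31 0 -45 0 130; -21 0 -10 -10.5 130; 0 0 0 -10.5 130; 0 0 0 0 130", squeeze=20)

```text
time: 2.02
position: [0.5959, 0.0584, 0.2522]
tool_rot: [-1.21, -1.206, 1.207]
ft_force: [0.0, -0.2, 0.1]
grip_width: 0.49
```

```bash
cat >> h.py <<'E'
from scipy.spatial.transform import Rotation as Ro
def st():
    s=ctrl.get_state(); M=Ro.from_rotvec(s['tool_rot']).as_matrix()
    print('t %.2f'%s['time'],'pos',np.round(s['position'],4),'xang %.2f'%np.degrees(np.arctan2(M[1,0],M[0,0])),'ydir',np.round(M[:,1],3),'F',np.round(s['ft_force'],2),'w',round(s['grip_width'],3),'q',np.round(s['joint_positions'],2)); return s,M
E
python3 - <<'E'
from h import *
s,M=st(); grab('wrist','w1'); print(proj('w1',s['position']), proj('w1',[[.6033,.068,.178],[.6033,.0123,.176],[.6033,.124,.176]]))
st()
E
```

```text
t 2.02 pos [0.5959 0.0584 0.2522] xang 89.78 ydir [-0.001  0.    -1.   ] F [ 0.01 -0.16  0.08] w 0.49 q [-0.45  0.2   0.37  1.55 -0.07  1.4   1.48]
[[320.64534324 300.4285981 ]] [[335.65741188 263.93246062]
 [247.31158059 263.25678319]
 [424.27358369 262.62892834]]
t 2.08 pos [0.5958 0.0589 0.2523] xang 89.75 ydir [-0.001  0.    -1.   ] F [0.08 0.01 0.27] w 0.489 q [-0.46  0.2   0.37  1.55 -0.07  1.4   1.48]
```

View pics/w1.png

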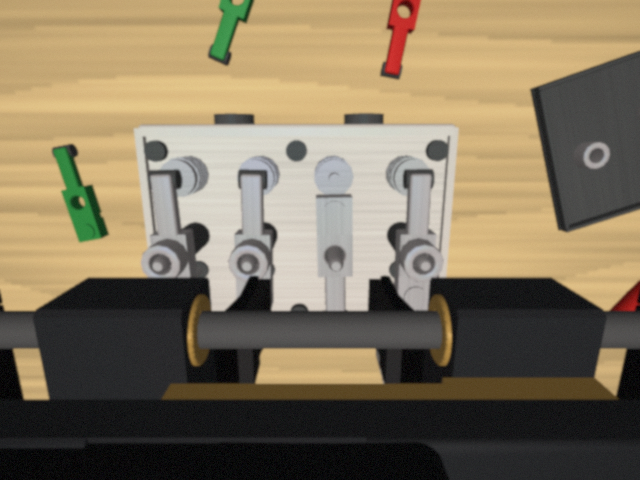

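```bash
python3 - <<'E'
from h import *
a=cv2.imread('pics/w1.png')[160:310,230:440]; cv2.imwrite('pics/w1z.png',cv2.resize(a,None,fx=3.8,fy=3.8,interpolation=2))
E
```

```text
(no output)
```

View pics/w1z.png

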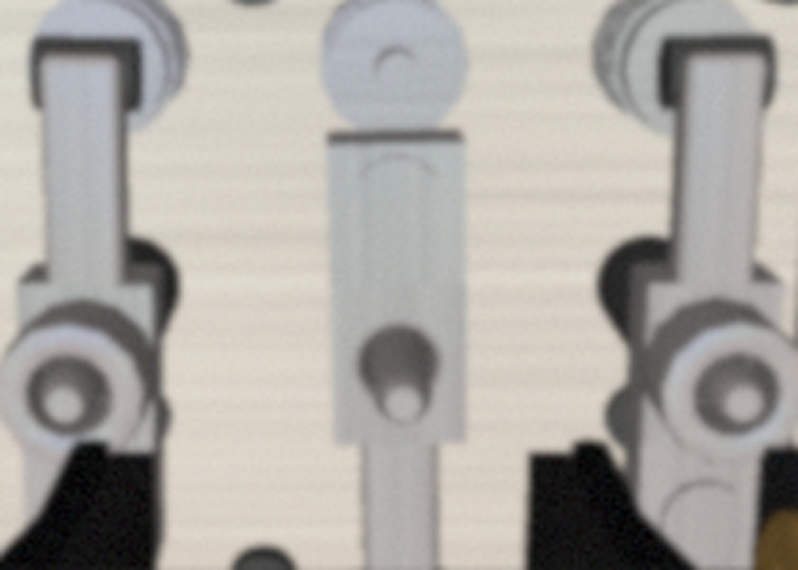

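```bash
python3 - <<'E'
from h import *
z=lambda p:((p[0]+.5)/3.8-.5+230,(p[1]+.5)/3.8-.5+160)
for n,p,h in[('s3',(403,404),.178),('s2',(66,402),.178),('s4',(743,400),.178),('LT',(328,150),.156),('LN',(335,440),.156),('RT',(466,150),.156),('RN',(466,440),.156),('hole',(398,366),.156),('tailend',(397,138),.156),('nosebase',(400,441),.156)]: print(n,np.round(onz('w1',z(p),h),4))
E
```

```text
s3 [0.6046 0.068  0.178 ]
s2 [0.6041 0.0124 0.178 ]
s4 [0.6041 0.1241 0.178 ]
LT [0.5658 0.0557 0.156 ]
LN [0.6188 0.0567 0.156 ]
RT [0.5659 0.0795 0.156 ]
RN [0.6189 0.0804 0.156 ]
hole [0.6048 0.068  0.156 ]
tailend [0.5638 0.0676 0.156 ]
nosebase [0.619  0.0685 0.156 ]
```

Emit:
drive_tool(increments="9 20 -8 0 150; 0 30 0 0 150; 0 20 0 0 150; 0 20 0 0 150; 0 15 0 0 150; 0 10 0 0 150; 0 5 0 0 150; 0 0 0 0 150; 0 0 0 0 150")

```text
time: 3.2
position: [0.6045, 0.0677, 0.1333]
tool_rot: [-1.211, -1.209, 1.207]
ft_force: [0.1, 0.4, -0.1]
grip_width: 0.414
```

```bash
python3 - <<'E'
from h import *
s,M=st(); grab('wrist','w2')
E
```

```text
t 3.20 pos [0.6045 0.0677 0.1333] xang 89.91 ydir [ 0.001  0.    -1.   ] F [ 0.07  0.4  -0.07] w 0.414 q [-0.45  0.3   0.35  1.69 -0.11  1.18  1.5 ]
```

View pics/w2.png

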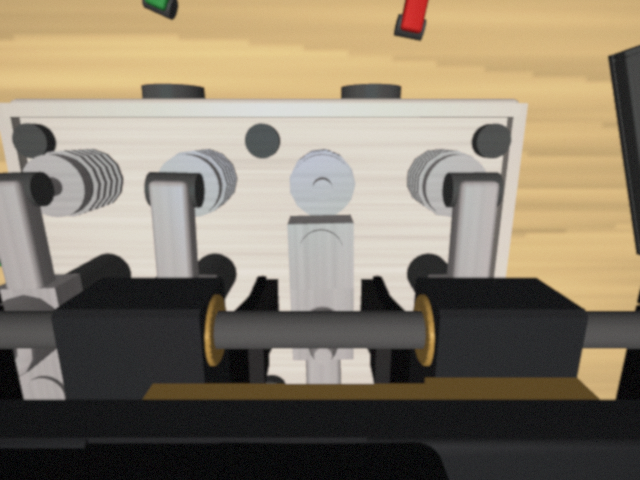

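Emit:
drive_tool(increments="0 0 0 0 200; 0 0 0 0 255; 0 0 0 0 255; 0 0 0 0 255; 0 0 0 0 255; 0 0 0 0 255; 0 -3 0 0 255; 0 -5 0 0 255; 0 -5 0 0 255; 0 0 0 0 255", squeeze=40)

```text
time: 4.5
position: [0.6044, 0.0671, 0.1462]
tool_rot: [-1.211, -1.209, 1.208]
ft_force: [-0.1, 0.5, -1.8]
grip_width: 0.272
```

```bash
python3 - <<'E'
from h import *
s,M=st(); grab('wrist','w3');grab('scene','sc3')
a=cv2.imread('pics/sc3.png')[180:360,225:425]; cv2.imwrite('pics/sc3z.png',cv2.resize(a,None,fx=3.3,fy=3.3,interpolation=2))
E
```

```text
t 4.50 pos [0.6044 0.0671 0.1462] xang 89.90 ydir [ 0.001 -0.    -1.   ] F [-0.06  0.49 -1.83] w 0.272 q [-0.45  0.29  0.35  1.67 -0.1   1.2   1.5 ]
```

View pics/sc3z.png

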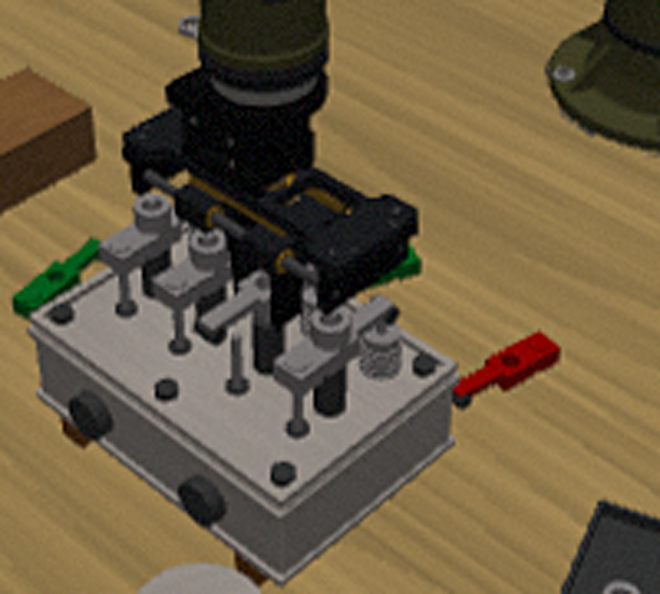

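Emit:
drive_tool(increments="0 -10 0 0 255; 0 -25 0 0 255; 0 -25 0 0 255; 0 -14 0 0 255; 0 0 0 0 255")

```text
time: 5.22
position: [0.6047, 0.0676, 0.2208]
tool_rot: [-1.211, -1.21, 1.207]
ft_force: [-0.5, 0.3, -2.4]
grip_width: 0.271
```

Emit:
drive_tool(increments="0 0 0 6 255; 0 0 0 10 255; 0 0 0 10 255; 0 0 0 10 255; 0 0 0 10 255; 0 0 0 10 255; 0 0 0 10 255; 0 0 0 10 255; 0 0 0 10 255; 0 0 0 10 255; 0 0 0 10 255; 0 0 0 10 255; 0 0 0 10 255; 0 0 0 10 255; 0 0 0 10 255; 0 0 0 10 255; 0 0 0 10 255; 0 0 0 10 255; 0 0 0 4 255; 0 0 0 0 255")

```text
time: 7.72
position: [0.6033, 0.0677, 0.2184]
tool_rot: [-1.211, 1.21, -1.209]
ft_force: [0.0, 0.4, -0.7]
grip_width: 0.269
```

```bash
python3 - <<'E'
from h import *
s,M=st(); grab('wrist','w4');grab('scene','sc4')
a=cv2.imread('pics/sc4.png')[180:360,225:425]; cv2.imwrite('pics/sc4z.png',cv2.resize(a,None,fx=3.3,fy=3.3,interpolation=2))
print(proj('w4',[[.604,.068,.178],s['position']]),proj('sc4',[[.604,.068,.178],s['position']]));st()
E
```

```text
t 7.72 pos [0.6033 0.0677 0.2184] xang -90.02 ydir [-0.002 -0.001 -1.   ] F [ 0.02  0.39 -0.7 ] w 0.269 q [-0.77  0.28  0.75  1.59 -0.19  1.35 -1.57]
[[317.27141724 266.0758556 ]
 [317.64604793 297.01329717]] [[305.48962711 261.82628266]
 [305.39685948 246.81434352]]
t 7.83 pos [0.6036 0.0677 0.2188] xang -89.99 ydir [-0.001 -0.    -1.   ] F [-0.07 -0.62 -1.99] w 0.276 q [-0.77  0.28  0.75  1.59 -0.19  1.35 -1.57]
```

View pics/sc4z.png

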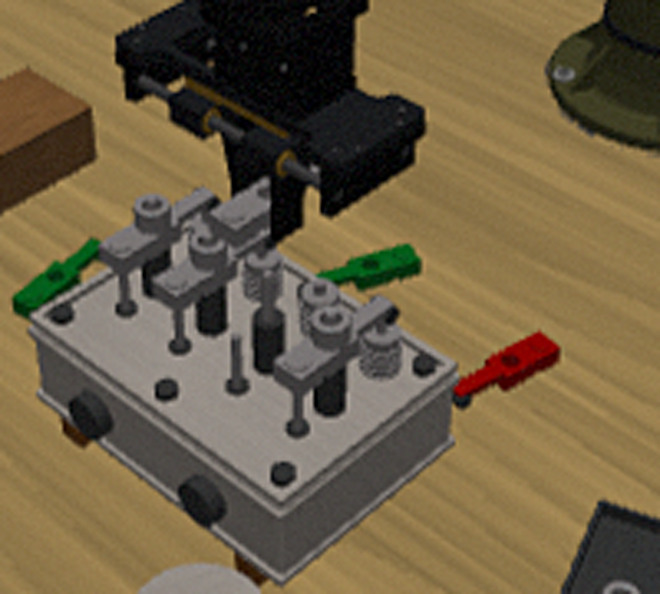

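View pics/w4.png

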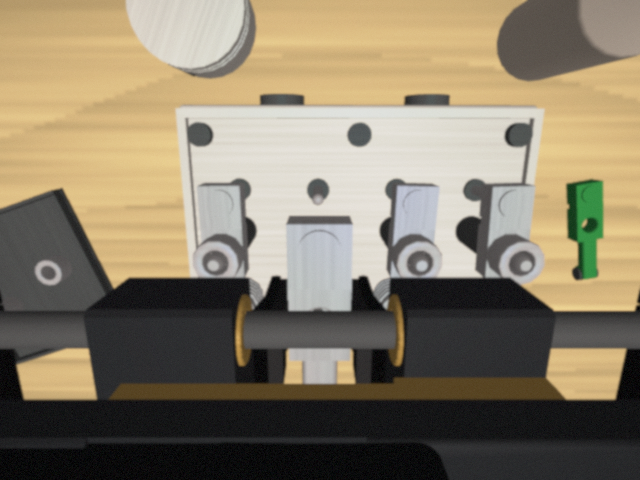

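```bash
python3 - <<'E'
from h import *
a=cv2.imread('pics/w4.png')[170:390,180:560]; cv2.imwrite('pics/w4z.png',cv2.resize(a,None,fx=2.1,fy=2.1,interpolation=2))
a=cv2.imread('pics/w4.png')[200:380,270:370];b=cv2.imread('pics/w3.png')[200:380,270:370]; cv2.imwrite('pics/w34.png',cv2.resize(np.hstack([b,a]),None,fx=3.3,fy=3.3,interpolation=2))
E
```

```text
(no output)
```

View pics/w4z.png

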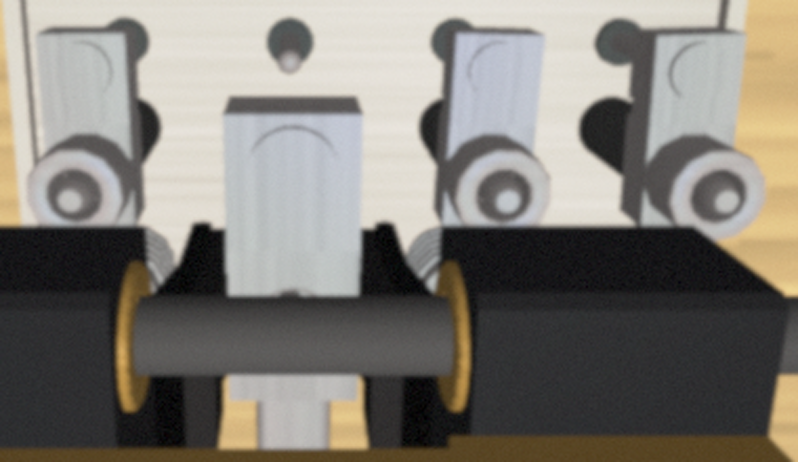

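View pics/w34.png

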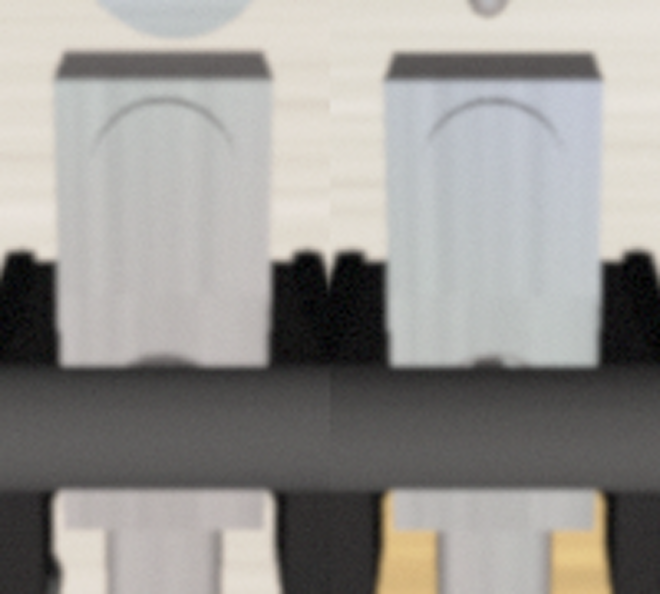

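```bash
python3 - <<'E'
from h import *
z=lambda p:((p[0]+.5)/2.1-.5+180,(p[1]+.5)/2.1-.5+170)
tz=.2186
for n,p,h in[('LT',(224,112),tz+.0227),('RT',(361,112),tz+.0227),('LN',(227,400),tz+.0227),('RN',(357,400),tz+.0227),('s4',(72,201),.178),('s2',(508,201),.178),('s1',(726,201),.178),('pushtip',(290,62),.143)]: print(n,np.round(onz('w4',z(p),h),4))
st()
E
```

```text
LT [0.6417 0.0788 0.2413]
RT [0.6417 0.0553 0.2413]
LN [0.5862 0.0795 0.2413]
RN [0.5862 0.0549 0.2413]
s4 [0.6044 0.1235 0.178 ]
s2 [0.6043 0.0118 0.178 ]
s1 [ 0.6043 -0.044   0.178 ]
pushtip [0.6346 0.0677 0.143 ]
t 7.83 pos [0.6036 0.0677 0.2188] xang -89.99 ydir [-0.001 -0.    -1.   ] F [-0.07 -0.62 -1.99] w 0.276 q [-0.77  0.28  0.75  1.59 -0.19  1.35 -1.57]
```

```bash
python3 - <<'E'
from h import *
z=lambda p:((p[0]+.5)/3.3-.5+270,(p[1]+.5)/3.3-.5+200)
for n,p,h in[('LT',(56,78),.169),('RT',(271,78),.169),('LN',(66,528),.169),('RN',(263,528),.169)]: print(n,np.round(onz('w3',z(p),h),4))
a=cv2.imread('pics/w2.png')[200:380,270:370];b=cv2.imread('pics/w3.png')[200:380,270:370]; cv2.imwrite('pics/w23.png',cv2.resize(np.hstack([a,b]),None,fx=3.3,fy=3.3,interpolation=2))
E
```

```text
LT [0.5646 0.0548 0.169 ]
RT [0.5646 0.0783 0.169 ]
LN [0.6197 0.0548 0.169 ]
RN [0.6197 0.0784 0.169 ]
```

View pics/w23.png

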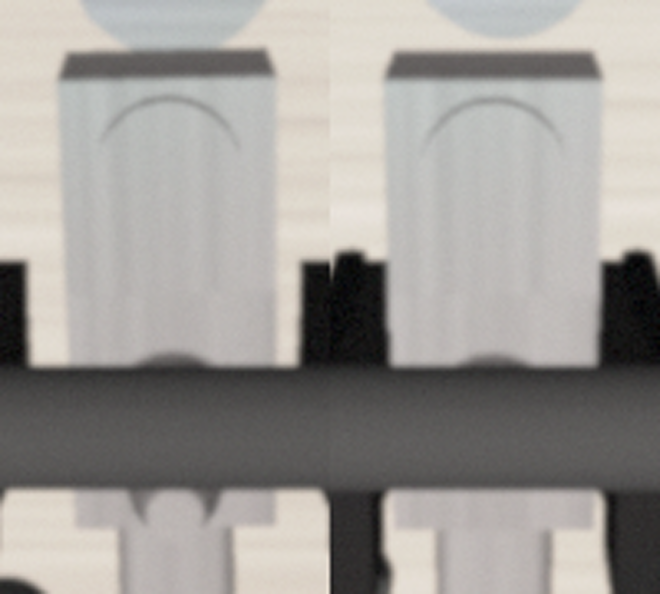

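```bash
python3 - <<'E'
from h import *
S={'w1':([.5959,.0586,.2522],89.77),'w3':([.6044,.0671,.1462],89.9),'w4':([.6035,.0677,.2186],-90)}
for k,(p,a) in S.items():
    im,K,T=load(k); R=T[:3,:3]; c=-R.T@T[:3,3]; a=np.radians(a); tx=np.array([np.cos(a),np.sin(a),0]); ty=np.array([0,0,-1]); tz=np.cross(tx,ty); M=np.c_[tx,ty,tz]
    print(k,np.round(M.T@(c-p),4),np.round(M.T@R.T,3).tolist())
st()
E
```

```text
w1 [-0.0008 -0.1627  0.0703] [[1.0, -0.0, 0.0], [0.0, 0.254, -0.967], [0.0, 0.967, 0.254]]
w3 [-0.0005 -0.1626  0.0705] [[1.0, -0.0, 0.001], [0.001, 0.256, -0.967], [0.0, 0.967, 0.256]]
w4 [ 0.0005 -0.1624  0.0693] [[1.0, 0.001, -0.001], [-0.001, 0.259, -0.966], [-0.0, 0.966, 0.259]]
t 7.83 pos [0.6036 0.0677 0.2188] xang -89.99 ydir [-0.001 -0.    -1.   ] F [-0.07 -0.62 -1.99] w 0.276 q [-0.77  0.28  0.75  1.59 -0.19  1.35 -1.57]
```

Emit:
drive_tool(increments="0 0 1 0 255; 0 0 0 0 255; 0 0 0 0 255")

```text
time: 8.2
position: [0.605, 0.0676, 0.2196]
tool_rot: [-1.209, 1.21, -1.21]
ft_force: [0.7, 0.1, -2.2]
grip_width: 0.269
```

```bash
python3 - <<'E'
from h import *
P=[]
for i in range(4):
    P.append(ctrl.get_state()['position']); grab('wrist','w5')
print(np.round(P,4)); st()
im,K,T=load('w5'); print(np.round(-T[:3,:3].T@T[:3,3],4), T[2])
a=cv2.imread('pics/w5.png')[170:390,180:560]; cv2.imwrite('pics/w5z.png',cv2.resize(a,None,fx=2.1,fy=2.1,interpolation=2))
E
```

```text
[[0.605  0.0676 0.2196]
 [0.605  0.0676 0.2196]
 [0.605  0.0676 0.2196]
 [0.605  0.0677 0.2196]]
t 8.40 pos [0.605  0.0676 0.2196] xang -90.07 ydir [ 0.  0. -1.] F [ 0.39 -1.19 -1.27] w 0.271 q [-0.77  0.28  0.75  1.59 -0.2   1.35 -1.57]
[0.6741 0.0669 0.3823] [ 2.56754512e-01  1.88326364e-05  9.66476653e-01 -5.42556356e-01]
```

View pics/w5z.png

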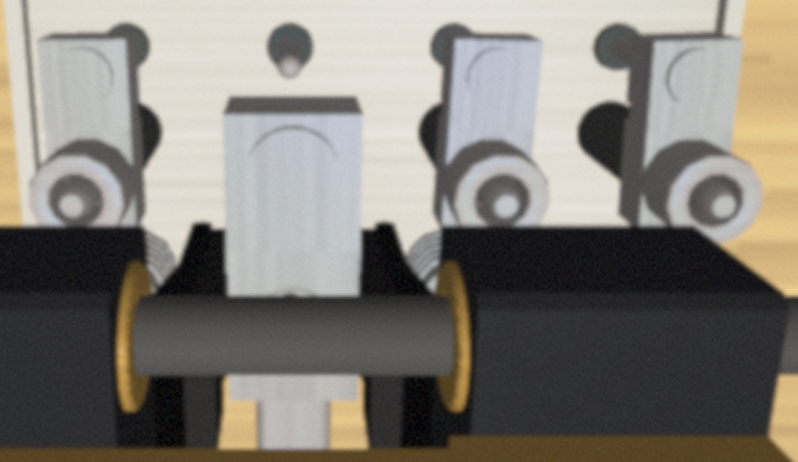

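```bash
python3 - <<'E'
from h import *
z=lambda p:((p[0]+.5)/2.1-.5+180,(p[1]+.5)/2.1-.5+170)
tz=.2196
for n,p,h in[('LT',(224,112),tz+.0227),('RT',(361,112),tz+.0227),('LN',(227,400),tz+.0227),('RN',(357,400),tz+.0227),('s4',(72,206),.178),('s2',(508,206),.178),('s1',(724,205),.178),('pushtip',(290,67),.143)]: print(n,np.round(onz('w5',z(p),h),4))
E
```

```text
LT [0.6433 0.0787 0.2423]
RT [0.6433 0.0552 0.2423]
LN [0.5877 0.0794 0.2423]
RN [0.5877 0.0549 0.2423]
s4 [0.6044 0.1239 0.178 ]
s2 [0.6042 0.0114 0.178 ]
s1 [ 0.6044 -0.0443  0.178 ]
pushtip [0.6348 0.0677 0.143 ]
```

Emit:
drive_tool(increments="-0.3 10 1 0 255; 0 15 0 0 255; 0 12 0 0 255; 0 5 0 0 255; 0 4 0 0 255; 0 3 0 0 255; 0 0 0 0 255")

```text
time: 9.28
position: [0.606, 0.068, 0.1706]
tool_rot: [-1.208, 1.21, -1.21]
ft_force: [0.7, -0.3, -2.7]
grip_width: 0.272
```

```bash
python3 - <<'E'
from h import *
st(); grab('wrist','w6'); grab('scene','sc6'); st()
a=cv2.imread('pics/w6.png')[170:390,180:560]; cv2.imwrite('pics/w6z.png',cv2.resize(a,None,fx=2.1,fy=2.1,interpolation=2))
a=cv2.imread('pics/sc6.png')[180:320,225:405]; cv2.imwrite('pics/sc6z.png',cv2.resize(a,None,fx=4,fy=4,interpolation=2))
E
```

```text
t 9.28 pos [0.606  0.068  0.1706] xang -90.07 ydir [ 0.  0. -1.] F [ 0.68 -0.27 -2.74] w 0.272 q [-0.76  0.32  0.74  1.65 -0.22  1.26 -1.55]
t 9.38 pos [0.6062 0.0679 0.1709] xang -90.08 ydir [ 0.001  0.    -1.   ] F [-0.18  0.3  -1.21] w 0.27 q [-0.76  0.32  0.74  1.65 -0.22  1.26 -1.55]
```

View pics/w6z.png

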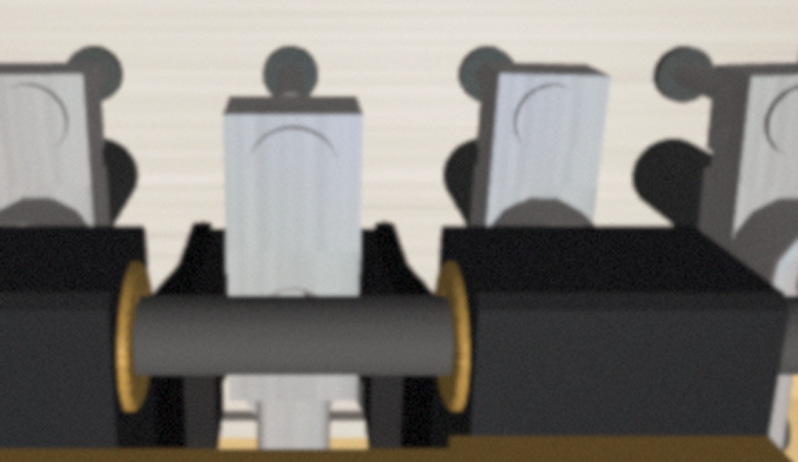

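View pics/sc6z.png

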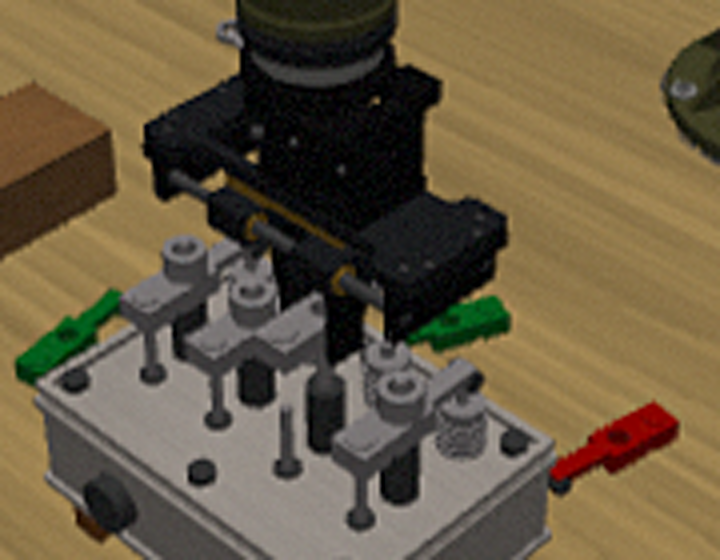

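Emit:
drive_tool(increments="0 2 0 0 255; 0 2 0 0 255; 0 0 0 0 255")

```text
time: 9.75
position: [0.6058, 0.068, 0.1664]
tool_rot: [-1.209, 1.21, -1.21]
ft_force: [0.3, -0.3, -2.2]
grip_width: 0.274
```

Emit:
drive_tool(increments="0 2 0 0 255; 0 2 0 0 255; 0 2 0 0 255; 0 0 0 0 255")

```text
time: 10.25
position: [0.6058, 0.0679, 0.1603]
tool_rot: [-1.209, 1.21, -1.21]
ft_force: [-0.3, 0.6, -1.4]
grip_width: 0.276
```

Emit:
drive_tool(increments="0 3 0 0 255; 0 3 0 0 255; 0 3 0 0 255; 0 3 0 0 255; 0 3 0 0 255; 0 3 0 0 255; 0 2 0 0 255; 0 2 0 0 255; 0 0 0 0 255")

```text
time: 11.38
position: [0.6059, 0.068, 0.1384]
tool_rot: [-1.209, 1.21, -1.21]
ft_force: [0.3, -0.0, -2.9]
grip_width: 0.268
```

Emit:
drive_tool(increments="0 2 0 0 255; 0 1 0 0 255; 0 1 0 0 255; 0 0 0 0 255; 0 0 0 0 255")

```text
time: 12.0
position: [0.606, 0.0679, 0.1346]
tool_rot: [-1.208, 1.21, -1.21]
ft_force: [0.1, -0.5, -2.6]
grip_width: 0.27
```

```bash
python3 - <<'E'
from h import *
st(); grab('scene','sc7'); st()
a=cv2.imread('pics/sc7.png')[200:340,235:415]; cv2.imwrite('pics/sc7z.png',cv2.resize(a,None,fx=4,fy=4,interpolation=2))
E
```

```text
t 12.00 pos [0.606  0.0679 0.1346] xang -90.07 ydir [ 0.  0. -1.] F [ 0.09 -0.51 -2.58] w 0.27 q [-0.75  0.35  0.73  1.69 -0.25  1.2  -1.53]
t 12.05 pos [0.606  0.068  0.1346] xang -90.07 ydir [ 0.  0. -1.] F [ 0.34  0.46 -2.7 ] w 0.27 q [-0.75  0.35  0.73  1.69 -0.25  1.2  -1.53]
```

View pics/sc7z.png

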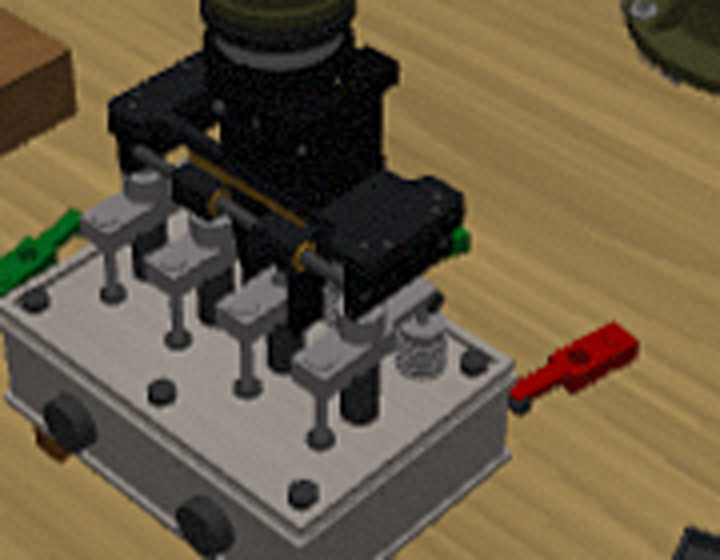

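Descend 1 mm at a time until contact.

Emit:
drive_tool(increments="0 1 0 0 255; 0 0 0 0 255; 0 0.5 0 0 255; 0 0 0 0 255")

```text
time: 12.55
position: [0.606, 0.068, 0.133]
tool_rot: [-1.209, 1.21, -1.21]
ft_force: [-0.5, -0.0, -2.4]
grip_width: 0.273
```

Emit:
drive_tool(increments="0 0.5 0 0 255; 0 0 0 0 255; 0 0.5 0 0 255; 0 0 0 0 255")

```text
time: 13.05
position: [0.6061, 0.068, 0.1329]
tool_rot: [-1.208, 1.21, -1.21]
ft_force: [-3.4, -0.9, 5.2]
grip_width: 0.272
```

Emit:
drive_tool(increments="0 0 0 0 175; 0 0 0 0 160; 0 0 0 0 150; 0 0 0 0 150; 0 0 0 0 150; 0 -5 0 0 150; 0 -15 0 0 150; 0 -20 0 0 150; 0 -25 0 0 150; 0 -30 0 0 150; 0 -30 0 0 150; 0 0 0 0 150")

```text
time: 14.55
position: [0.6079, 0.0677, 0.2613]
tool_rot: [-1.202, 1.206, -1.212]
ft_force: [-0.1, -0.5, 0.4]
grip_width: 0.412
```

```bash
python3 - <<'E'
from h import *
st(); grab('scene','sc8'); grab('wrist','w8');st()
a=cv2.imread('pics/sc8.png')[200:340,225:405]; cv2.imwrite('pics/sc8z.png',cv2.resize(a,None,fx=4,fy=4,interpolation=2))
E
```

```text
t 14.55 pos [0.6079 0.0677 0.2613] xang -90.08 ydir [ 0.007  0.002 -1.   ] F [-0.07 -0.46  0.38] w 0.412 q [-0.78  0.26  0.76  1.52 -0.18  1.42 -1.58]
t 14.65 pos [0.6061 0.0679 0.2578] xang -90.07 ydir [ 0.001  0.001 -1.   ] F [-1.16  0.5   0.05] w 0.41 q [-0.78  0.26  0.76  1.53 -0.18  1.42 -1.58]
```

View pics/sc8z.png

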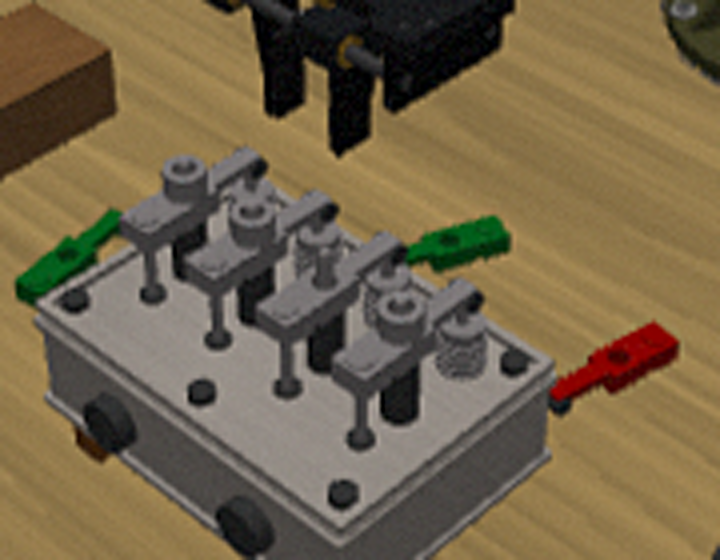

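View pics/w8.png

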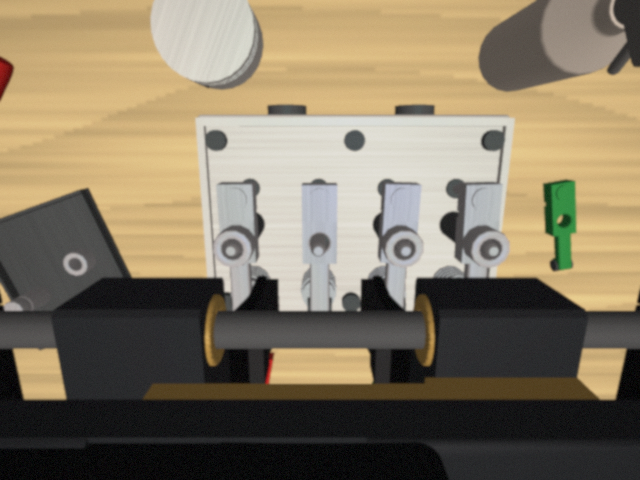

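```bash
python3 - <<'E'
from h import *
z=lambda p:((p[0]+.5)/6-.5+130,(p[1]+.5)/6-.5+205)
print('collar',onz('top0',z((325,256)),.022),'tappet top',onz('top0',z((170,350)),.049))
for p in[(78,182),(367,75),(482,406),(183,516)]: print(onz('top0',z(p),.016))
print('w8 collar',onz('w8',(75.5,264),.022), 'sc', onz('sc8',(413,361),.022))
z=lambda p:(p[0],p[1])
for n,p in[('s4',(235,249)),('s3',(319,243)),('s2',(404,249)),('s1',(487,248))]: print(n,onz('w8',p,.178))
E
```

```text
collar [0.5460582  0.32670912 0.022     ] tappet top [0.50511539 0.38055365 0.049     ]
[0.58150898 0.43206531 0.016     ]
[0.62351158 0.31225501 0.016     ]
[0.48261389 0.2626378  0.016     ]
[0.44118751 0.38439328 0.016     ]
w8 collar [0.54481858 0.32528477 0.022     ] sc [0.54698613 0.32846871 0.022     ]
s4 [0.60567963 0.12099597 0.178     ]
s3 [0.60958782 0.06730027 0.178     ]
s2 [0.60555296 0.01299498 0.178     ]
s1 [ 0.6061547  -0.03995115  0.178     ]
```

Emit:
drive_tool(increments="-25 0 -6 0 94; -43 0 -10 0 94; -45 0 -11 0 94; -45 0 -11 0 94; -45 0 -11 0 94; -40 0 -9 0 94; -15 0 -3 -10 94; 0 0 0 -10.5 94; 0 0 0 -10.5 94; 0 0 0 -10.5 94; 0 0 0 -10.5 94; 0 0 0 -10.5 94; 0 0 0 -10.5 94; 0 0 0 -10.5 94; 0 0 0 -10.5 94; 0 0 0 -10.5 94; 0 0 0 -5 94; 0 30 0 0 94; 0 40 0 0 94; 0 40 0 0 94")

```text
time: 17.15
position: [0.5446, 0.3257, 0.1449]
tool_rot: [-1.555, -0.265, 0.267]
ft_force: [-0.2, -0.1, 0.1]
grip_width: 0.63
```

Emit:
drive_tool(increments="0 0 0 0 94; 0 0 0 0 94")

```text
time: 17.4
position: [0.5458, 0.3263, 0.1482]
tool_rot: [-1.554, -0.267, 0.265]
ft_force: [0.2, 0.3, 0.6]
grip_width: 0.631
```

```bash
python3 - <<'E'
from h import *
st(); grab('wrist','w9');s,M=st()
print(proj('w9',[[.5455,.326,.022],s['position']]))
E
```

```text
t 17.40 pos [0.5458 0.3263 0.1482] xang 19.42 ydir [ 0.001  0.001 -1.   ] F [0.18 0.35 0.55] w 0.631 q [-0.87  0.34  0.36  1.6  -0.13  1.22 -0.15]
t 17.45 pos [0.5464 0.3265 0.149 ] xang 19.42 ydir [ 0.002  0.002 -1.   ] F [0.66 0.7  0.74] w 0.631 q [-0.87  0.34  0.36  1.6  -0.13  1.22 -0.15]
[[319.92598745 231.2038085 ]
 [322.69586488 298.46375611]]
```

View pics/w9.png

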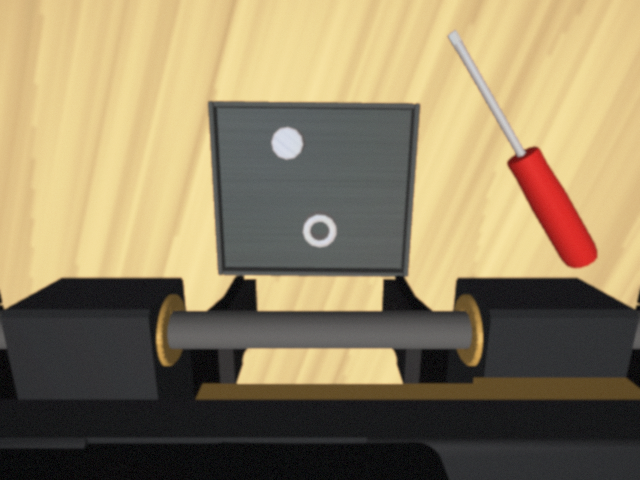

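Emit:
drive_tool(increments="0 40 0 0 94; 0 40 0 0 94; 0 25 0 0 94; 0 15 0 0 94; 0 8 0 0 94; 0 5 0 0 94; 0 4 0 0 94; 0 0 0 0 94; 0 0 0 0 94")

```text
time: 18.58
position: [0.5456, 0.3262, 0.0105]
tool_rot: [-1.554, -0.267, 0.265]
ft_force: [0.2, -0.1, -0.6]
grip_width: 0.633
```

```bash
python3 - <<'E'
from h import *
st(); grab('wrist','w10');s,M=st()
E
```

```text
t 18.57 pos [0.5456 0.3262 0.0105] xang 19.42 ydir [ 0.001  0.001 -1.   ] F [ 0.24 -0.09 -0.65] w 0.633 q [-0.84  0.48  0.33  1.71 -0.18  0.98 -0.11]
t 18.62 pos [0.5456 0.3262 0.0105] xang 19.43 ydir [ 0.001  0.    -1.   ] F [-0.48 -0.74 -0.46] w 0.63 q [-0.84  0.48  0.33  1.71 -0.18  0.98 -0.11]
```

View pics/w10.png

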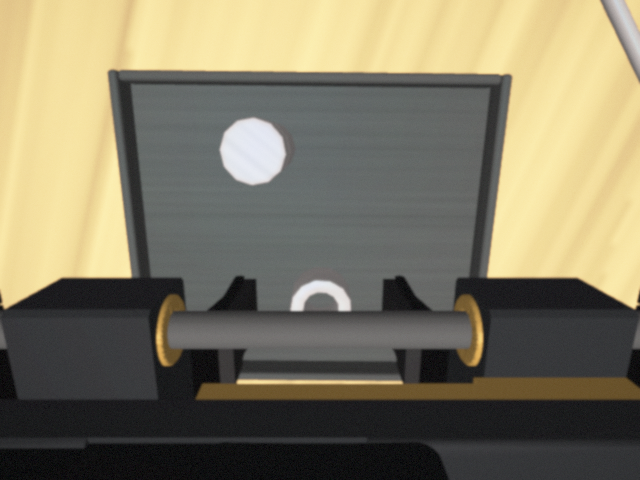

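Emit:
drive_tool(increments="0 2 0 0 94; 0 0 0 0 130; 0 0 0 0 160; 0 0 0 0 180; 0 0 0 0 200; 0 0 0 0 255; 0 0 0 0 255; 0 0 0 0 255; 0 0 0 0 255; 0 -3 0 0 255; 0 -5 0 0 255; 0 -10 0 0 255; 0 0 0 0 255", squeeze=30)

```text
time: 20.25
position: [0.5463, 0.3266, 0.0276]
tool_rot: [-1.553, -0.268, 0.264]
ft_force: [-0.2, -0.0, -0.2]
grip_width: 0.285
```

```bash
python3 - <<'E'
from h import *
st(); grab('wrist','w11');s,M=st()
print(proj('w11',[s['position']+[0,0,.0135],s['position']]))
E
```

```text
t 20.25 pos [0.5463 0.3266 0.0276] xang 19.43 ydir [ 0.002  0.002 -1.   ] F [-0.18 -0.01 -0.15] w 0.285 q [-0.85  0.46  0.34  1.7  -0.17  1.01 -0.11]
t 20.30 pos [0.5458 0.3264 0.027 ] xang 19.43 ydir [ 0.001  0.001 -1.   ] F [-1.07 -1.09  0.41] w 0.29 q [-0.85  0.46  0.34  1.7  -0.17  1.01 -0.11]
[[320.44319793 310.5185425 ]
 [320.30830192 297.49667554]]
```

View pics/w11.png

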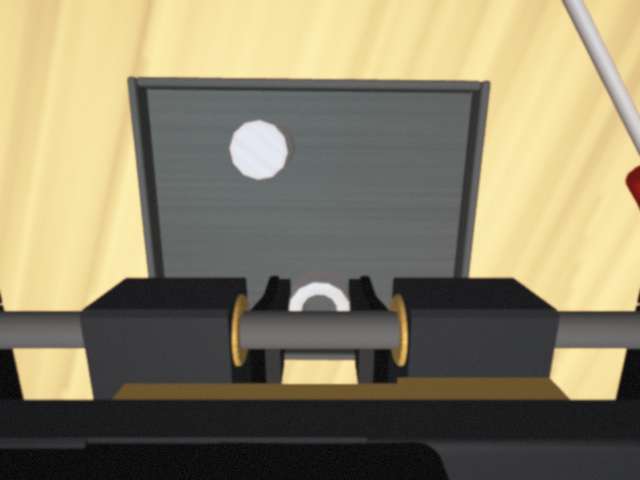

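```bash
python3 - <<'E'
from h import *
a=cv2.imread('pics/w11.png')[260:320,260:380]; cv2.imwrite('pics/w11z.png',cv2.resize(a,None,fx=6,fy=6,interpolation=2))
im,K,T=load('w11'); g=cv2.cvtColor(im,cv2.COLOR_RGB2GRAY)
print(g[270:318:1,319])
print(g[303,280:360])
s,M=st(); p=s['position']; z=p[2]+.0135
for uv in[(319,281.5),(319,294.5),(288.5,306),(350,306)]: print(uv,np.round(M.T@(onz('w11',uv,z)-p),4))
E
```

```text
[110 110 110 108 110 107 109 105 107 107 113 126 160 199 225 232 232 232
 229 228 225 225 223 214 186 141 112 107 108 107 106 108 107 106 105 105
 107 108 107 101  87  67  56  57  60  69  71  76]
[ 23  21  19  23  26  25  25  39  79 137 191 223 231 233 234 232 230 229
 229 228 225 220 205 174 135 112 106 107 107 109 107 106 107 107 108 105
 106 109 108 106 107 105 105 108 106 105 107 104 108 107 106 107 108 127
 156 191 219 228 230 229 228 228 228 228 226 225 224 217 187 138  78  40
  27  30  26  28  24  24  22  26]
t 20.30 pos [0.5458 0.3264 0.027 ] xang 19.43 ydir [ 0.001  0.001 -1.   ] F [-1.07 -1.09  0.41] w 0.29 q [-0.85  0.46  0.34  1.7  -0.17  1.01 -0.11]
(319, 281.5) [-0.0006 -0.0135  0.0126]
(319, 294.5) [-0.0006 -0.0135  0.007 ]
(288.5, 306) [-0.013  -0.0135  0.002 ]
(350, 306) [ 0.0121 -0.0135  0.002 ]
```

View pics/w11z.png

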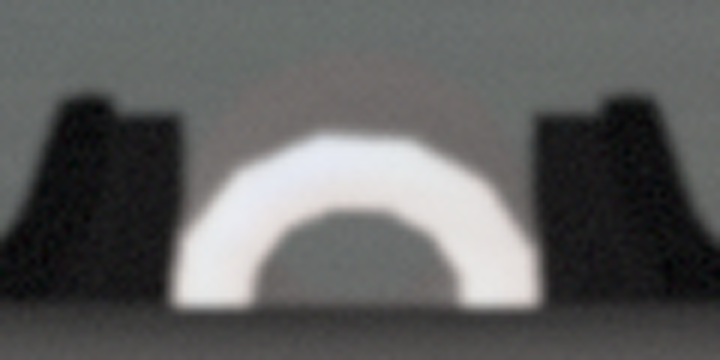

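Emit:
drive_tool(increments="0 -25 0 0 255; 0 -45 0 0 255; 0 -50 0 0 255; 0 -45 0 0 255; 0 -30 -15 0 255; -5 -20 -40 0 255; -6 0 -45 0 255; -6 0 -45 0 255; -6 0 -45 0 255; -5 0 -40 0 255; -3 0 -33 0 255; 0 0 0 -10 255; 0 0 0 -10 255; 0 0 0 -10 255; 0 0 0 -10 255; 0 0 0 -10 255; 0 0 0 -10 255; 0 0 0 -10.5 255; 0 0 0 0 255; 0 0 0 0 255")

```text
time: 22.8
position: [0.6035, 0.0676, 0.2409]
tool_rot: [-1.211, -1.206, 1.206]
ft_force: [0.4, -0.3, 0.1]
grip_width: 0.288
```

```bash
python3 - <<'E'
from h import *
st(); grab('wrist','w12');s,M=st()
a=cv2.imread('pics/w12.png')[160:320,220:430]; cv2.imwrite('pics/w12z.png',cv2.resize(a,None,fx=3.7,fy=3.7,interpolation=2))
E
```

```text
t 22.80 pos [0.6035 0.0676 0.2409] xang 89.75 ydir [-0.  0. -1.] F [ 0.36 -0.27  0.08] w 0.288 q [-0.48  0.23  0.38  1.55 -0.09  1.38  1.48]
t 22.85 pos [0.6035 0.0676 0.241 ] xang 89.78 ydir [-0.  0. -1.] F [ 0.53 -0.63  0.48] w 0.286 q [-0.48  0.23  0.38  1.55 -0.09  1.38  1.48]
```

View pics/w12z.png

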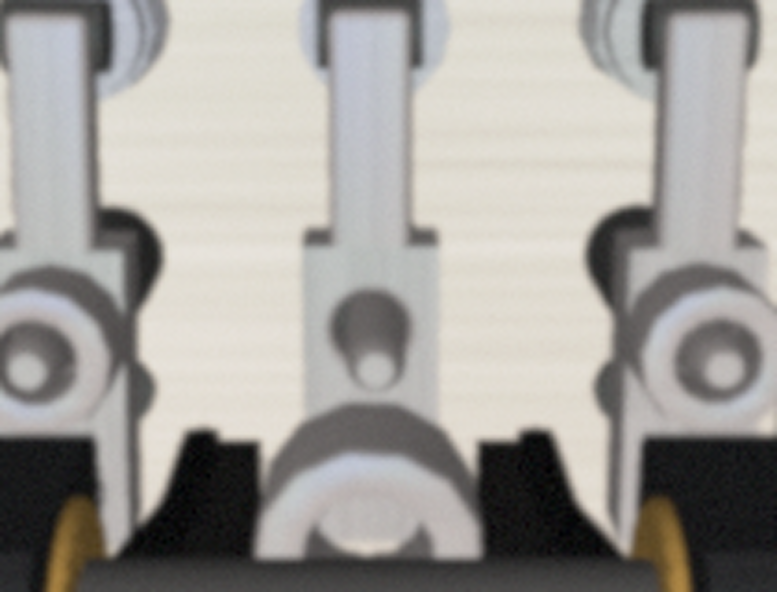

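```bash
python3 - <<'E'
from h import *
z=lambda p:((p[0]+.5)/3.7-.5+220,(p[1]+.5)/3.7-.5+160)
for n,p,h in[('s3',(376,371),.178),('s2',(26,370),.178),('s4',(722,370),.178),('hole',(370,330),.156),('ctop',(368,455),.2545),('cL',(256,545),.2545),('cR',(480,545),.2545),('LT',(304,300),.156),('RT',(438,300),.156)]: print(n,np.round(onz('w12',z(p),h),4))
E
```

```text
s3 [0.6047 0.0681 0.178 ]
s2 [0.6043 0.0119 0.178 ]
s4 [0.6048 0.1238 0.178 ]
hole [0.6042 0.0672 0.156 ]
ctop [0.59   0.067  0.2545]
cL [0.6004 0.0546 0.2545]
cR [0.6005 0.0792 0.2545]
LT [0.5987 0.0557 0.156 ]
RT [0.5988 0.0791 0.156 ]
```

Emit:
drive_tool(increments="0.7 15 -1.3 0 255; 0 20 0 0 255; 0 14 0 0 255; 0 5 0 0 255; 0 3 0 0 255; 0 0 0 0 255; 0 2 0 0 255; 0 0 0 0 255")

```text
time: 23.85
position: [0.605, 0.0684, 0.1823]
tool_rot: [-1.21, -1.209, 1.208]
ft_force: [0.3, -0.3, 0.1]
grip_width: 0.289
```

```bash
python3 - <<'E'
from h import *
st(); grab('wrist','w13');grab('scene','sc13');s,M=st()
a=cv2.imread('pics/w13.png')[200:400,200:440]; a=cv2.resize(a,None,fx=3.3,fy=3,interpolation=2)
cv2.imwrite('pics/w13z.png',a)
a=cv2.imread('pics/sc13.png')[200:320,235:395]; cv2.imwrite('pics/sc13z.png',cv2.resize(a,None,fx=4.8,fy=4.8,interpolation=2))
E
```

```text
t 23.85 pos [0.605  0.0684 0.1823] xang 89.93 ydir [ 0.  0. -1.] F [ 0.32 -0.27  0.09] w 0.289 q [-0.47  0.26  0.38  1.63 -0.1   1.27  1.49]
t 23.95 pos [0.605  0.0684 0.1823] xang 89.93 ydir [ 0.  0. -1.] F [ 0.03  0.56 -0.64] w 0.285 q [-0.47  0.26  0.38  1.63 -0.1   1.27  1.49]
```

View pics/w13z.png

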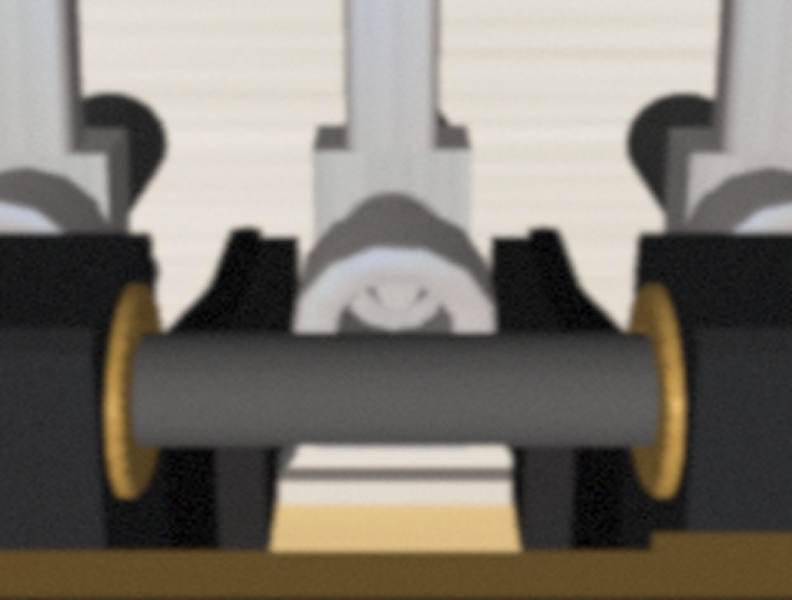

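View pics/sc13z.png

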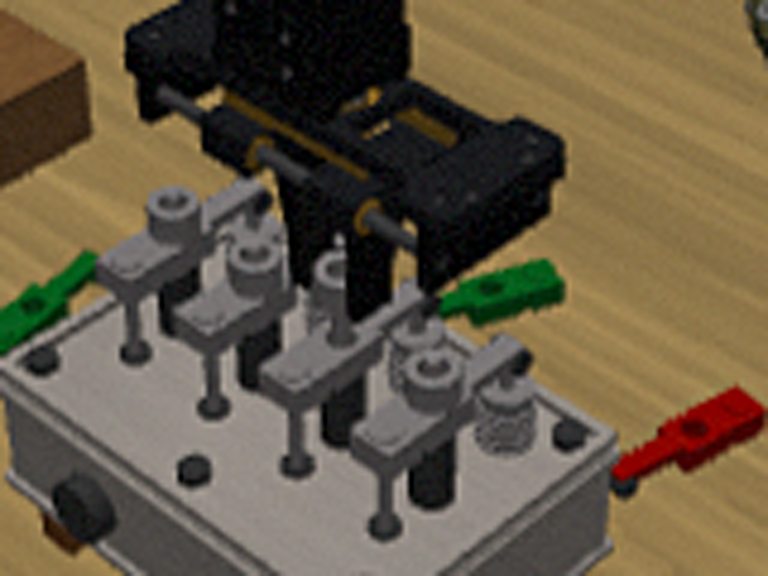

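Aligned well over the stud; lowering in small steps.

Emit:
drive_tool(increments="0 2 0 0 255; 0 2 0 0 255; 0 2 0 0 255; 0 0 0 0 255")

```text
time: 24.45
position: [0.6047, 0.0684, 0.1758]
tool_rot: [-1.21, -1.208, 1.208]
ft_force: [0.4, -0.2, -0.6]
grip_width: 0.287
```

Emit:
drive_tool(increments="0 2 0 0 255; 0 2 0 0 255; 0 2 0 0 255; 0 2 0 0 255; 0 2 0 0 255; 0 2 0 0 255; 0 0 0 0 255")

```text
time: 25.32
position: [0.6047, 0.0684, 0.1639]
tool_rot: [-1.21, -1.208, 1.208]
ft_force: [-0.1, -0.7, -0.3]
grip_width: 0.293
```

Emit:
drive_tool(increments="0 1 0 0 255; 0 1 0 0 255; 0 0 0 0 255; 0 0.5 0 0 255; 0 0 0 0 255")

```text
time: 25.95
position: [0.6049, 0.0684, 0.1616]
tool_rot: [-1.21, -1.208, 1.208]
ft_force: [0.6, -0.2, -0.0]
grip_width: 0.285
```

Emit:
drive_tool(increments="0 0.5 0 0 255; 0 0 0 0 255; 0 0.5 0 0 255; 0 0 0 0 255")

```text
time: 26.45
position: [0.6048, 0.0684, 0.1605]
tool_rot: [-1.21, -1.208, 1.208]
ft_force: [0.8, -0.4, -0.4]
grip_width: 0.284
```

Emit:
drive_tool(increments="0 0.5 0 0 255; 0 0 0 0 255; 0 0.5 0 0 255; 0 0 0 0 255")

```text
time: 26.95
position: [0.6049, 0.0684, 0.16]
tool_rot: [-1.21, -1.209, 1.208]
ft_force: [-1.1, -0.4, 3.5]
grip_width: 0.288
```

Emit:
drive_tool(increments="0 0 0 0 172; 0 0 0 0 160; 0 0 0 0 150; 0 0 0 0 150; 0 0 0 0 150; 0 -5 0 0 150; 0 -12 0 0 150; 0 -20 0 0 150; 0 -30 0 0 150; 0 -30 0 0 150; 0 -20 20 0 150; 0 0 30 0 150; 0 0 20 0 150; 0 0 0 0 150; 0 0 0 0 150")

```text
time: 28.82
position: [0.5356, 0.0685, 0.2772]
tool_rot: [-1.211, -1.21, 1.207]
ft_force: [0.1, 0.1, 0.3]
grip_width: 0.412
```

```bash
python3 - <<'E'
from h import *
st(); grab('scene','sc14'); grab('wrist','w14'); grab('top','top14');st()
a=cv2.imread('pics/sc14.png')[225:345,225:385]; cv2.imwrite('pics/sc14z.png',cv2.resize(a,None,fx=4.9,fy=4.9,interpolation=2))
print(proj('w14',[[.6045,.068,.165],[.6045,.012,.165]]))
E
```

```text
t 28.82 pos [0.5356 0.0685 0.2772] xang 89.92 ydir [ 0.002  0.    -1.   ] F [0.08 0.15 0.25] w 0.412 q [-0.52  0.06  0.36  1.65 -0.02  1.43  1.41]
t 28.98 pos [0.5355 0.0684 0.2765] xang 89.91 ydir [ 0. -0. -1.] F [ 0.45 -0.76 -0.15] w 0.408 q [-0.52  0.06  0.36  1.66 -0.02  1.43  1.41]
[[319.74632336 325.32563224]
 [245.84210204 325.41006825]]
```

View pics/sc14z.png

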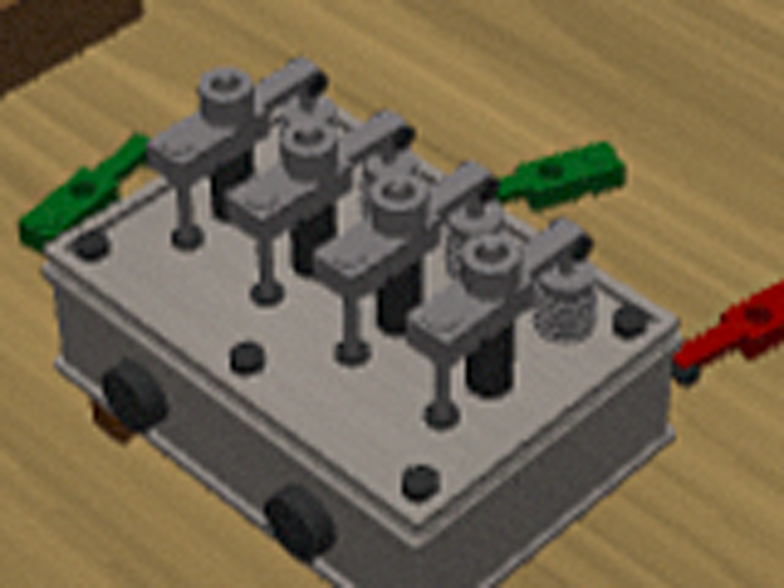

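View pics/sc14.png

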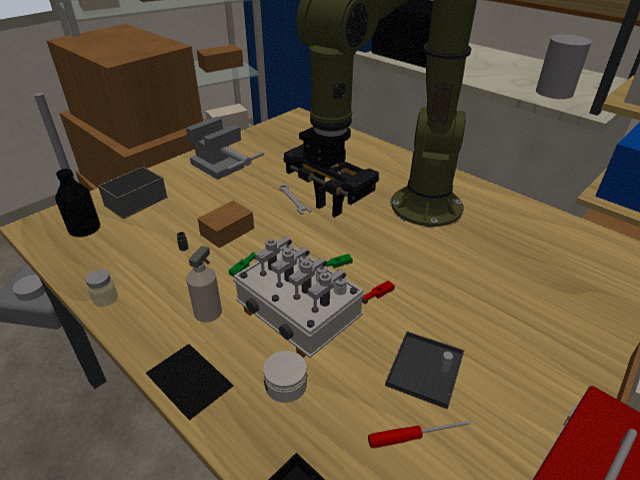

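View pics/w14.png

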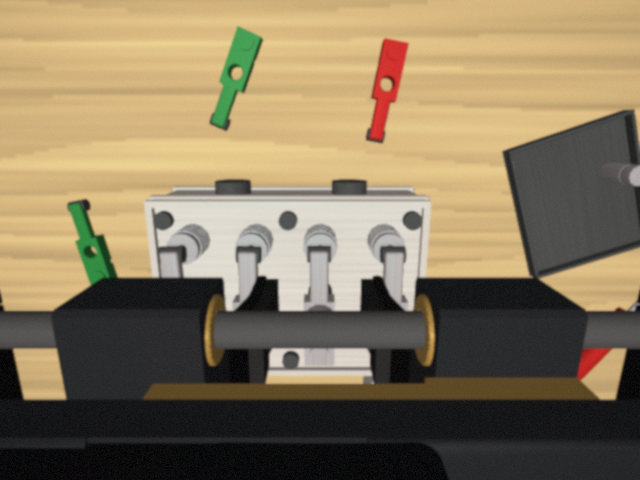

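The scene view shows all four rockers pointing the same way. Each has its collar seated at the same height, with the new one at about (305,266), and nothing else has moved. I'm handing the job in.

```bash
python3 -c "
from bench import workorder
print(workorder.close_job())"
```

```text
the job is handed in; nothing more can be done
None
```

The back-to-front rocker was on stud3. I lifted it clear, turned it 180° and lowered it back onto the same stud until it touched the seat. I then took the collar from the tray and lowered it over that stud until it rested on the rocker.

- **Final pictures:** All four rockers point the same way, with their collars at matching heights. The pushrod is under the cup and the nose is over the valve. The collar is gone from the tray, and the tappet and the other bystanders look unmoved.
- **Forces and time:** The contact forces I read were about 8 N or less. The clock read about 29 s at the end, and the gripper was clear of everything.
- **Disagreement:** While aligning the rocker, two wrist-camera estimates of where its hub sat in the grip differed by about 2 mm. I went with the one that measured the rocker and stud in the same picture, and it slid down the stud with no sideways force until it reached the seat.
- **Not measured:** I judged that the rocker is level and that nothing else moved by eye from the pictures.

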